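# Clear the tea chest and hold its lid half open

### The job

A spice jar stands on the lid of the wooden tea chest: take it off and lay it on its side in the V-shaped wooden cradle, about centred and without dropping it, and let go of it there. Then lift the chest's lid by its front pull and hold it half open, at 45 degrees, so that I can take out the tea; the lid falls shut by itself, so do not let it slam and finish while your fingers still hold it at that angle. Leave everything else on the counter where it is.

Things in the scene. Friction and masses are not known exactly. Their poses are not given: they have to be found in the camera images.
- chest: wooden tea chest, fixed to the counter: box 170 (x) x 200 (y) x 85 mm high, with a flat lid on top that brings it to 97 mm. Origin at the centre of its underside; x points from its front (where the lid's pull is) to its hinged back, y along the hinge, z up.
- lid (a joint): angle of the chest's lid: 0 = shut, grows as it opens upward, 0.785 = 45 degrees, stops at 1.6. The lid (0.30 kg, 12 mm thick, 180 x 206 mm) is hinged on the far top edge of the chest; the hinge is nearly frictionless, so the lid falls shut from anywhere below about 85 degrees unless held.
- lid_pull (a point): grip point in the lid's pull: a dark wooden tongue in the plane of the lid, at the middle of its front edge, sticking out 46 mm beyond it over free space; 18 mm wide (along the hinge), 12 mm thick, rounded end. The point is 24 mm out from the lid's front edge, at mid thickness, 91 mm above the counter when shut, 200 mm from the hinge line. It moves with the lid; axes as the chest's when shut.
- lid_hinge (a point): point on the hinge line, at the middle of the lid's width, 85 mm above the counter; its y axis is the hinge line. When shut the lid_pull is 200 mm from it towards the chest's front and 6 mm above it. Turns with the lid.
- jar: the spice jar to be laid down: round, screw cap on top, 45 mm across the cap, 43 mm across the body, 106 mm tall, 0.11 kg, at first standing upright on the chest's lid. Origin at the centre of its underside, z along its axis towards the cap.
- jar_mid (a point): middle of the jar, on its axis, 53 mm from its underside
- cradle: small wooden jar cradle, fixed to the counter to the left of the chest: a foot board 50 (x) x 110 (y) x 10 mm with two upright 90-degree V blocks on it at y = -24 and +24 mm, each 12 mm thick along y and 42 mm across, tops 73 mm above the counter. Origin at the centre of its underside; a jar lies in it along the cradle's y axis, cap at either end.
- cradle_rest (a point): where the middle of the jar comes to lie: on the jar's axis, 85 mm above the counter, midway between the two V blocks; y along the trough
- tier_tray: two-tier tray stand with fruit and a lantern, fixed, right of the chest: 210 mm across, about 420 mm high. Origin at the centre of its foot. Bring the arm past it high or drawn in.
- column_right: pillar up to the ceiling, fixed, behind the tray stand to the right: 220 mm square at its foot. Origin at the centre of its foot. Keep the whole arm clear of it.
- other_jar: a second spice jar like the first, 45 x 45 x 106 mm, standing on the counter behind the cradle; leave it
- tin: low round food tin, 87 x 86 x 40 mm, standing behind the cradle; leave it
- salt: salt shaker, 44 x 44 x 90 mm, behind the chest; leave it
- mill: pepper mill, 58 x 58 x 160 mm, behind the chest; leave it
- jam: jam jar, 72 x 72 x 102 mm, behind the chest; leave it

How it is judged (in metres and radians):
On the way, in this order (a step that is already met when the one before it is completed fails the run):
1. the jar lies on its side in the cradle, let go, with the chest's lid shut (x of jar_mid in the frame of cradle_rest between -0.007 and 0.007 m and z of jar_mid in the frame of cradle_rest between -0.007 and 0.007 m and y of jar_mid in the frame of cradle_rest between -0.025 and 0.025 m and angle between the z axis of jar and the y axis of cradle, either way round below 0.15 rad and linear speed of jar below 0.02 m/s and contact force between the fingers and jar below 0.1 N and value of joint lid below 0.05 rad), for 0.2 s.
2. the lid is raised to 45 degrees (within 7) by the fingers (value of joint lid between 0.665 and 0.905 rad and contact force between the fingers and lid above 0.3 N), for 0.2 s.
At the end, for the whole second after the job is handed in: Fingers hold the lid still at 45 degrees (within 0.12 rad), pressing over 0.3 N; the jar lies at rest, released, in the cradle: middle within 7 mm of the rest point sideways and in height, 25 mm along the trough, axis within 0.15 rad (all of step 2 and velocity of joint lid between -0.05 and 0.05 rad/s and contact force between jar and lid below 0.1 N and x of jar_mid in the frame of cradle_rest between -0.007 and 0.007 m and z of jar_mid in the frame of cradle_rest between -0.007 and 0.007 m and y of jar_mid in the frame of cradle_rest between -0.025 and 0.025 m and angle between the z axis of jar and the y axis of cradle, either way round below 0.15 rad and linear speed of jar below 0.02 m/s and contact force between the fingers and jar below 0.1 N); the arm keeps its last pose, push and grip.
It fails at once if the jar is dropped (faster than 0.8 m/s while not in the fingers) (linear speed of jar above 0.8 m/s and contact force between the fingers and jar below 0.1 N).
It fails at once if the lid falls or slams (closing faster than 2.5 rad/s) (velocity of joint lid below -2.5 rad/s).
It fails at once if another thing on the counter is pushed more than 30 mm from its place (distance of any of other_jar, tin, salt, mill, jam from where it was at the start of the episode above 0.03 m).
It also fails if it takes over 67 s, if anything falls off the work surface, if the arm or the gripper's body presses on something with over 40 N, if the wrist force passes 120 N, or if a joint passes its speed limit or range.

### The arm

A 7-joint arm with a two-finger parallel gripper is mounted at the origin on a cart in front of the work surface, level with it; the furniture and walls round the work are solid. World frame = base frame: x ahead of the robot, y to its left, z up, the work surface at z = 0. Lengths are in m, angles in degrees, forces in N, time in s.
With the tool pointing down it reaches from about 0.4 to 0.85 m from the base axis. Payload 4.4 kg.
Tool frame: the origin (TCP) lies midway between the tips of the shut fingers; the grasp point (between the pads) lies 19 mm behind it (arm.hold_point_z is the distance from the TCP to the grasp point, in m); z points along the fingers, y is the line along which they close (so a half turn about z gives the same grasp; the last joint's range is limited). The gripper opens to 94 mm and grips with 3 to 60 N. Pads are 16 mm wide; open, the fingers measure 119 mm over their backs; the gripper's body (75 mm by 177 mm) begins 78 mm behind the grasp point.
Start: joints at [69.912, 36.005, 2.206, 86.941, -1.547, 57.084, -1.146], TCP at [0.183, -0.624, 0.205] pointing down, gripper open.
Joint ranges: [-175.42, 175.42], [-21.48, 121.26], [-71.46, 75.88], [10.55, 141.38], [-63.04, 243.04], [13.31, 113.54], [-168.57, 168.57]. Speed limits (degrees/s): [147.25, 147.25, 180, 180, 180, 180, 180].

### API

Orientations are given as a 3x3 rotation matrix whose columns are the frame's x, y, z axes.
In Python, from station import arm gives the robot as it stands.
- The arm moves only by the tool apply_moves, never from a script. Its arguments are lists of equal length, an entry for each row: "slide": the shift along the tool's x, y, z in m, a list of three; "twist": the turn about the tool's z in degrees. A call has 1 to 12 rows; each row is the pose to reach, as a shift and turn from the pose commanded when the call began, along the tool's axes at that moment; what a row does not reach only later rows make up. A row lasts 1/8 s, in which the tool goes at most 62.5 mm and 10.7 degrees, less where a joint would pass 70% of its speed; a pose out of reach is approached as far as the arm can. A call with a gripper value outside its range is refused whole. "fingers" is the opening, from 0 (shut) to 1 (fully open), set as the call begins (left out, the last holds). The fingers move at their own pace and stop on an object; "squeeze" is the grip in N (left out, the last holds). Time passes only in rows, so rows that repeat a pose let the fingers close. It gives the time, the measured TCP pose, the force, the opening and the grip force at its end, in the units of the state.
- arm.observe(): the state, without advancing time (a new reading comes with each control period).
- arm.camera(name): name is "scene" or "top" or "wrist"; returns the picture (480x640x3 uint8, red, green, blue); there is no depth.
- arm.camera_model(name): a dict with "fx", "fy", "cx", "cy" (pixels), "R" (3x3) and "t" (3): a world point X has camera coordinates R X + t. Camera axes: x right, y down, z forward; pixel columns grow to the right and rows downward; lengths in m; the calibration is good to about 2 mm. The wrist camera is an equidistant fisheye: a pixel r from the principal point sees the ray r / f radians off the axis. A picture is of the moment at which its call begins: read the wrist's pose just before it. camera_model takes no time and is no camera call; for the wrist camera it gives the pose at the moment of the call.
- arm.close_job(): hands the job in; it is judged then, once.
The state is a dict: "t": time; "joint_pos": joint angles; "joint_vel": joint speeds; "tau": joint torques, N m; "tcp_pos": TCP position; "ee_rot": TCP orientation; "ft_force": force on the tool from outside, world axes, zero at the start; "moment": the same for the moment, N m; "finger_gap": finger opening in m; "grasp_force": force on a finger pad.
Only numpy, scipy, OpenCV 4.12 (cv2) and the standard library are available. Lean on these libraries where they do the work, as an engineer would, in place of code of your own. Each camera call takes 0.05 s, during which the arm holds its last target. There are 200 camera calls.

## Working session

There is one attempt and no reset: what is moved stays moved. The work goes in short steps, Python scripts to look and compute and a tool call to move; the robot and the scene stay as the last step left them, time stands still between calls to the robot, and variables do not carry over. Pictures are saved under pics/ and viewed, at most 10 in all, crops included, and the job is handed in when it is done.

Besides the shell and the picture viewer there is one more tool, called after ">>>" by a JSON object that holds its "fn" and its "kwargs". apply_moves: Moves the arm, as the interface text tells. Its arguments: {"type":"object","properties":{"slide":{"type":"array"},"twist":{"type":"array"},"fingers":{"type":"number"},"squeeze":{"type":"number"}},"required":["slide","twist"]}

```bash
ls; mkdir -p pics
python3 - <<'E'
from station import arm
import cv2,numpy as np
print(arm.observe(), arm.hold_point_z)
for n in("scene","top"):
    cv2.imwrite(f"pics/{n}0.png",arm.camera(n)[:,:,::-1]); print(n,arm.camera_model(n))
E
```

```text
pics
{'t': 0.0, 'joint_pos': array([69.91088747, 36.05859568,  2.20343461, 86.99356424, -1.54841756,
       57.08203811, -1.14419002]), 'joint_vel': array([ 0.00275627, -0.06959763,  0.0621683 ,  0.02543618, -0.07010566,
       -0.01312441, -0.00601064]), 'tau': array([ 4.17906467e-04, -5.49732542e+01,  1.14400987e+00, -1.86629874e+01,
       -5.21498965e-02,  2.35682144e-02,  1.65139413e-04]), 'tcp_pos': array([ 0.18248898, -0.62319305,  0.20457159]), 'ee_rot': array([[ 9.59710459e-01,  2.80990321e-01, -5.22750634e-04],
       [ 2.80990807e-01, -9.59708869e-01,  1.74742606e-03],
       [-1.06786087e-05, -1.82391119e-03, -9.99998337e-01]]), 'ft_force': array([-0.02738677, -0.45881838,  0.37142244]), 'moment': array([ 0.05922508, -0.07278943, -0.02762849]), 'grasp_force': 0.0, 'finger_gap': 0.09405974308059514} 0.0188
scene {'fx': 502.0952598427766, 'fy': 502.0952598427766, 'cx': 312.8511579010851, 'cy': 232.56748624399677, 'R': array([[-0.69679345, -0.71718199, -0.01135264],
       [-0.5383131 ,  0.53333847, -0.65250983],
       [ 0.4740231 , -0.4485533 , -0.75769522]]), 't': array([0.5856519 , 0.3459924 , 0.92781169])}
top {'fx': 571.1588729314179, 'fy': 571.1588729314179, 'cx': 313.1968157125874, 'cy': 245.49606103725148, 'R': array([[-0.2756826 , -0.96123567,  0.00500846],
       [-0.93296428,  0.26631245, -0.24218861],
       [ 0.23146651, -0.0714399 , -0.97021626]]), 't': array([0.36161801, 0.58603569, 1.13361117])}
```

View pics/scene0.png

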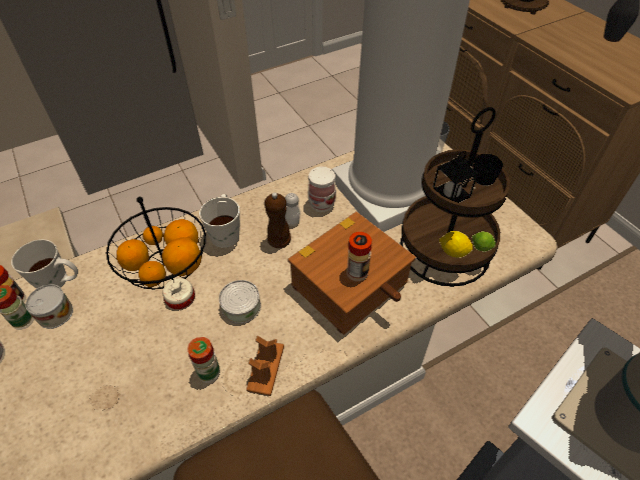

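View pics/top0.png

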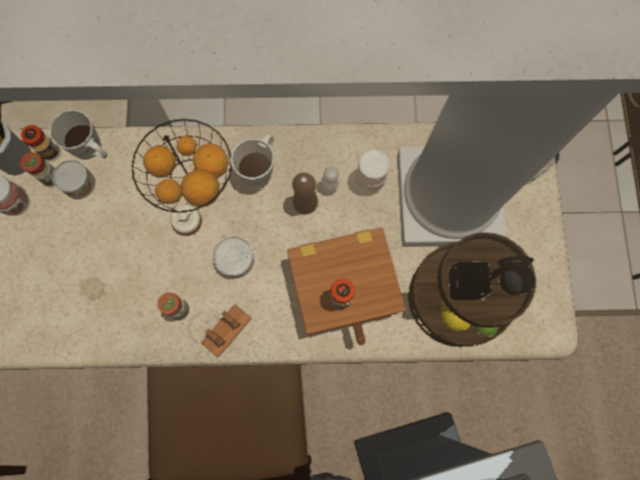

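```bash
cat > h.py <<'E'
import cv2,numpy as np
from station import arm
def ray(n,u,v):
    m=arm.camera_model(n);R=m["R"];c=-R.T@m["t"]
    return c,R.T@np.array([(u-m["cx"])/m["fx"],(v-m["cy"])/m["fy"],1])
def onz(n,u,v,z):
    c,d=ray(n,u,v);return c+d*(z-c[2])/d[2]
def two(a,b):
    (c1,d1),(c2,d2)=ray("scene",*a),ray("top",*b)
    s=np.linalg.lstsq(np.c_[d1,-d2],c2-c1,rcond=None)[0]
    p,q=c1+s[0]*d1,c2+s[1]*d2
    return (p+q)/2,np.linalg.norm(p-q)
E
python3 - <<'E'
import cv2,numpy as np
a=cv2.imread("pics/top0.png");s=cv2.imread("pics/scene0.png")
f=lambda i,x,y,w,h,k:cv2.resize(i[y:y+h,x:x+w],None,fx=k,fy=k,interpolation=cv2.INTER_CUBIC)
A=f(a,280,225,133,125,3);B=f(a,190,295,75,65,5)
C=f(s,280,210,140,125,3)[:300];D=f(s,240,330,55,65,5)
o=np.zeros((600,800,3),np.uint8)
for i,(x,y) in ((f(a,280,225,133,125,3)[:300*2],(0,0)),(f(a,195,298,65,60,6),(400,0))):
    h,w=i.shape[:2];o[y:y+h,x:x+w]=i
i=f(s,240,330,50,68,3.2);o[378:378+i.shape[0],420:420+i.shape[1]]=i[:222]
i=f(s,280,210,140,125,1.7);o[380:380+i.shape[0],0:i.shape[1]]=i
cv2.imwrite("pics/crops.png",o)
E
```

```text
(no output)
```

View pics/crops.png

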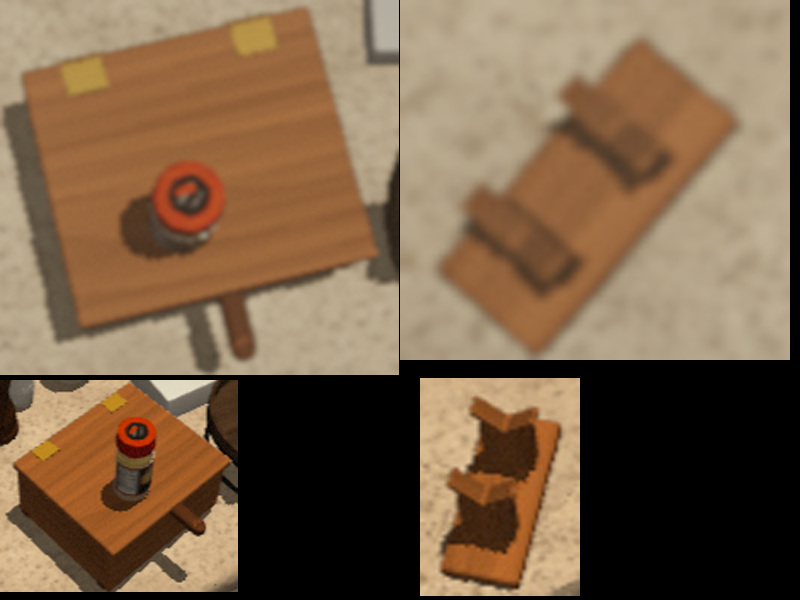

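Run:
```python
from h import *
np.set_printoptions(precision=4,suppress=True)
t=lambda x,y,z,s,ox,oy:onz("top",x/s+ox-.33,y/s+oy-.33,z)
L=np.array([t(x,y,.097,3,280,225) for x,y in((23,73),(305,8),(377,255),(80,327))])
print(L, L.mean(0),[np.linalg.norm(L[i]-L[i-1]) for i in range(4)])
d=(L[0]+L[1]-L[2]-L[3])[:2];print("chest x yaw",np.degrees(np.arctan2(d[1],d[0])))
y=(L[0]+L[3]-L[1]-L[2])[:2];print("chest y yaw",np.degrees(np.arctan2(y[1],y[0])))
d/=np.linalg.norm(d); lf=(L[2]+L[3])/2; print("pull", lf[:2]-.024*d, "tip top", t(243,357,.091,3,280,225), lf[:2]-.046*d)
print("cap", t(189,197,.203,3,280,225))
C=np.array([t(x,y,.01,6,195,298) for x,y in((241,40),(338,122),(137,352),(40,268))])
print(C,C.mean(0),[np.linalg.norm(C[i]-C[i-1]) for i in range(4)])
v=(C[0]+C[1]-C[2]-C[3])[:2];print("cradle long yaw",np.degrees(np.arctan2(v[1],v[0])))
w=(C[1]+C[2]-C[0]-C[3])[:2];print("short yaw",np.degrees(np.arctan2(w[1],w[0])))
# V block tip tops at z .073
for p in((172,88),(268,160),(78,190),(178,270)): print(p,t(*p,.073,6,195,298))
# scene checks
s=lambda x,y,z,k,ox,oy,px,py:onz("scene",(x-px)/k+ox-.3,(y-py)/k+oy-.3,z)
print("sc cap",s(136,432,.203,1.7,280,210,0,380)," lid front corners",s(230,464,.097,1.7,280,210,0,380),s(110,554,.097,1.7,280,210,0,380), s(15,463,.097,1.7,280,210,0,380))
print("sc cradle", [s(x,y,.01,3.2,240,330,420,378) for x,y in((560,427),(518,584),(443,571))])
```

```text
[[0.6642 0.2416 0.097 ]
 [0.6552 0.0413 0.097 ]
 [0.4783 0.0471 0.097 ]
 [0.487  0.2512 0.097 ]] [0.5712 0.1453 0.097 ] [np.float64(0.17746633469971496), np.float64(0.20049857155520215), np.float64(0.17705852178851714), np.float64(0.20433394210834482)]
chest x yaw -2.4831686105077777
chest y yaw 87.50217199921143
pull [0.4587 0.1502] tip top [0.4388 0.1526 0.091 ] [0.4367 0.1511]
cap [0.535  0.1675 0.203 ]
[[0.5979 0.381  0.01  ]
 [0.5597 0.3548 0.01  ]
 [0.5008 0.4432 0.01  ]
 [0.5387 0.4693 0.01  ]] [0.5493 0.4121 0.01  ] [np.float64(0.10630997347309873), np.float64(0.046327860510180105), np.float64(0.10623931982446795), np.float64(0.046050276214950704)]
cradle long yaw -56.20951466512978
short yaw -145.51322802516972
(172, 88) [0.5775 0.4021 0.073 ]
(268, 160) [0.5448 0.3767 0.073 ]
(78, 190) [0.5527 0.4409 0.073 ]
(178, 270) [0.5174 0.4148 0.073 ]
sc cap [0.5363 0.1684 0.203 ]  lid front corners [0.4751 0.0541 0.097 ] [0.4902 0.2535 0.097 ] [0.6633 0.2422 0.097 ]
sc cradle [array([0.5585, 0.3575, 0.01  ]), array([0.4991, 0.4446, 0.01  ]), array([0.5367, 0.4715, 0.01  ])]
```

```bash
cat >> h.py <<'E'
def plan(wps,step=.058,deg=9.5):
    """wps: (x,y,z,yaw of tool y in deg or None) -> rows of slide/twist from the present pose"""
    o=arm.observe();p0=o["tcp_pos"];R=o["ee_rot"];y0=np.degrees(np.arctan2(R[1,1],R[0,1]))
    p,y=p0,y0;n=0;S=[];T=[]
    for w in wps:
        q=np.array(w[:3]);yw=y if w[3] is None else w[3]
        k=max(1,int(np.ceil(max(np.linalg.norm(q-p)/step,abs(yw-y)/deg))))
        for i in range(1,k+1):
            s=R.T@(p+(q-p)*i/k-p0);S.append([round(float(v),4) for v in s]);T.append(round(float(-(y+(yw-y)*i/k-y0)),1))
        p,y=q,yw
    print("yaw0",round(y0,2),"p0",p0.round(4),"t",round(o["t"],2),len(S));print(S);print(T)
E
python3 - <<'E'
from h import *
print("tray top", onz("top",512,277,.4), two((483,150),(472,262)), "tray disc", onz("top",465,318,.15))
plan([(.16,-.46,.50,-65),(.36,-.28,.50,-35)])
E
```

```text
tray top [ 0.45595429 -0.06226876  0.4       ] (array([ 0.475981  , -0.04322343,  0.34230768]), np.float64(0.056074529985397754)) tray disc [ 0.42740578 -0.04708459  0.15      ]
yaw0 -73.68 p0 [ 0.1825 -0.6232  0.2046] t 0.1 11
[[0.004, -0.0272, -0.0492], [0.0081, -0.0545, -0.0984], [0.0121, -0.0817, -0.1475], [0.0162, -0.109, -0.1967], [0.0202, -0.1362, -0.2459], [0.0243, -0.1635, -0.2951], [0.0728, -0.1868, -0.295], [0.1213, -0.2101, -0.295], [0.1698, -0.2334, -0.295], [0.2183, -0.2567, -0.2949], [0.2668, -0.28, -0.2949]]
[-1.4, -2.9, -4.3, -5.8, -7.2, -8.7, -14.7, -20.7, -26.7, -32.7, -38.7]
```

>>> {"fn": "apply_moves", "kwargs": {"slide": [[0.004,-0.027,-0.054],[0.008,-0.054,-0.108],[0.012,-0.081,-0.162],[0.016,-0.109,-0.216],[0.02,-0.136,-0.27],[0.024,-0.163,-0.325],[0.073,-0.187,-0.325],[0.121,-0.21,-0.325],[0.17,-0.233,-0.325],[0.218,-0.257,-0.325],[0.267,-0.28,-0.325]], "twist": [-1.5,-3,-4.5,-6,-7.5,-9,-15,-21,-27,-33,-39], "fingers": 1}}

```text
t: 1.48
tcp_pos: [0.361, -0.2787, 0.5304]
ee_rot: [[0.566, 0.824, -0.0], [0.824, -0.566, -0.0], [-0.0, -0.0, -1.0]]
ft_force: [-0.1, -0.4, 0.8]
finger_gap: 0.094
grasp_force: 0.0
```

Run:
```python
from h import *
plan([(.42,0.0,.53,-5),(.535,.1675,.34,34)])
```

```text
yaw0 -34.5 p0 [ 0.361  -0.2787  0.5304] t 1.48 10
[[0.0526, -0.0219, 0.0001], [0.1052, -0.0437, 0.0001], [0.1578, -0.0656, 0.0002], [0.2104, -0.0874, 0.0003], [0.2631, -0.1093, 0.0003], [0.3037, -0.1093, 0.0383], [0.3443, -0.1093, 0.0763], [0.385, -0.1093, 0.1143], [0.4256, -0.1093, 0.1523], [0.4663, -0.1093, 0.1903]]
[-5.9, -11.8, -17.7, -23.6, -29.5, -37.3, -45.1, -52.9, -60.7, -68.5]
```

>>> {"fn": "apply_moves", "kwargs": {"slide": [[0.053,-0.022,0],[0.105,-0.044,0],[0.158,-0.066,0],[0.21,-0.087,0],[0.263,-0.109,0],[0.304,-0.109,0.03],[0.344,-0.109,0.076],[0.385,-0.109,0.114],[0.426,-0.109,0.152],[0.466,-0.109,0.19],[0.466,-0.109,0.19]], "twist": [-6,-12,-18,-24,-30,-37,-45,-53,-61,-68.5,-68.5]}}

```text
t: 2.85
tcp_pos: [0.5344, 0.1666, 0.3366]
ee_rot: [[-0.56, 0.829, -0.008], [0.829, 0.56, 0.0], [0.004, -0.006, -1.0]]
ft_force: [0.4, -0.4, 0.3]
finger_gap: 0.0938
grasp_force: 0.0
```

Run:
```python
from h import *
m=arm.camera_model("wrist");im=arm.camera("wrist")
cv2.imwrite("pics/w1.png",im[:,:,::-1]);print(m);print(arm.observe()["joint_pos"])
c=-m["R"].T@m["t"];print(c)
import json;json.dump({k:np.asarray(v).tolist() for k,v in m.items()},open("w1.json","w"))
```

```text
{'fx': 371.64829954431775, 'fy': 371.64829954431775, 'cx': 314.3150231052915, 'cy': 241.6448918268468, 'R': array([[ 0.82872736,  0.55961927, -0.00610222],
       [ 0.54139559, -0.79888272,  0.26206338],
       [ 0.14178076, -0.2204828 , -0.96503137]]), 't': array([-0.53426945, -0.21764954,  0.4794029 ])}
[  7.52444213  25.98991296 -42.50454739  89.34744229  18.0217247
  71.97493904  -3.89661919]
[0.4926281  0.23081112 0.51641659]
```

View pics/w1.png

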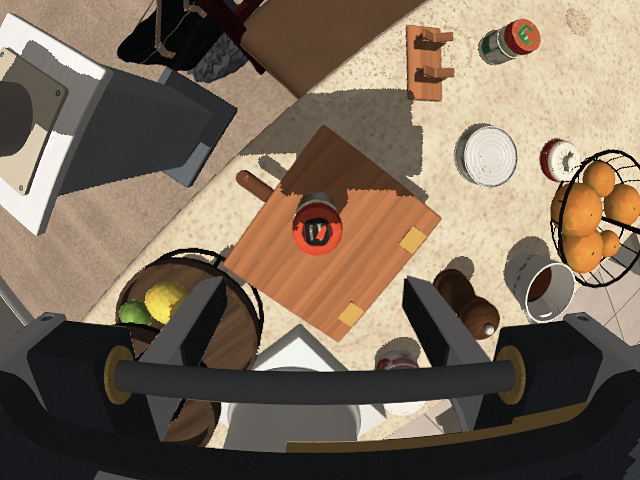

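```bash
cat >> h.py <<'E'
def fish(m,u,v,z):
    R=np.array(m["R"]);c=-R.T@np.array(m["t"]);a=np.array([u-m["cx"],v-m["cy"]]);r=np.linalg.norm(a);th=r/m["fx"]
    d=R.T@np.r_[a/r*np.sin(th),np.cos(th)];return c+d*(z-c[2])/d[2]
E
python3 - <<'E'
from h import *;import json
np.set_printoptions(precision=4,suppress=True)
m=json.load(open("w1.json"))
print("cap",fish(m,317.5,231,.203)[:2],"pulltip",fish(m,240,174,.091)[:2])
C=np.array([fish(m,*p,.01) for p in((408,26),(437,24),(441,101),(411,98))]);print(C,C.mean(0))
v=C[0]+C[1]-C[2]-C[3];print(np.degrees(np.arctan2(v[1],v[0])))
L=np.array([fish(m,*p,.097) for p in((322,126),(441,217),(340,341),(224,266))]);print(L,L.mean(0))
plan([(.5355,.168,.135,34)])
E
```

```text
cap [0.5356 0.1687] pulltip [0.4384 0.1526]
[[0.5014 0.4436 0.01  ]
 [0.5324 0.4741 0.01  ]
 [0.5994 0.3815 0.01  ]
 [0.5626 0.3578 0.01  ]] [0.549  0.4143 0.01  ]
125.69100307549863
[[0.4868 0.2502 0.097 ]
 [0.6624 0.2451 0.097 ]
 [0.6565 0.0431 0.097 ]
 [0.4803 0.0477 0.097 ]] [0.5715 0.1465 0.097 ]
yaw0 33.88 p0 [0.5349 0.1655 0.3387] t 2.9 4
[[0.0003, 0.0006, 0.0509], [0.0007, 0.0013, 0.1018], [0.001, 0.0019, 0.1528], [0.0013, 0.0026, 0.2037]]
[-0.0, -0.1, -0.1, -0.1]
```

>>> {"fn": "apply_moves", "kwargs": {"slide": [[0,0.001,0.05],[0,0.001,0.1],[0,0.001,0.14],[0,0.001,0.18],[0,0.001,0.204],[0,0.001,0.204],[0,0.001,0.204]], "twist": [0,0,0,0,0,0,0]}}

```text
t: 3.78
tcp_pos: [0.5378, 0.1655, 0.1384]
ee_rot: [[-0.555, 0.832, 0.003], [0.832, 0.555, 0.0], [-0.001, 0.003, -1.0]]
ft_force: [-0.8, -0.1, 0.9]
finger_gap: 0.0938
grasp_force: 0.0
```

>>> {"fn": "apply_moves", "kwargs": {"slide": [[0,0,0],[0,0,0],[0,0,0],[0,0,0],[0,0,0],[0,0,0],[0,0,0],[0,0,0]], "twist": [0,0,0,0,0,0,0,0], "fingers": 0, "squeeze": 8}}

```text
t: 4.78
tcp_pos: [0.5366, 0.1657, 0.1364]
ee_rot: [[-0.557, 0.831, -0.0], [0.831, 0.557, -0.0], [0.0, -0.0, -1.0]]
ft_force: [-0.2, -0.6, -0.0]
finger_gap: 0.0445
grasp_force: 8.0
```

Run:
```python
from h import *
plan([(.5366,.1657,.25,None),(.5813,.3655,.25,34.5)],step=.04)
```

```text
yaw0 33.82 p0 [0.5366 0.1657 0.1364] t 4.78 9
[[-0.0, 0.0, -0.0379], [-0.0, 0.0, -0.0757], [-0.0, 0.0, -0.1136], [0.0235, 0.0247, -0.1136], [0.047, 0.0495, -0.1136], [0.0705, 0.0742, -0.1136], [0.0941, 0.0989, -0.1136], [0.1176, 0.1236, -0.1136], [0.1411, 0.1484, -0.1136]]
[-0.0, -0.0, -0.0, -0.1, -0.2, -0.3, -0.5, -0.6, -0.7]
```

>>> {"fn": "apply_moves", "kwargs": {"slide": [[0,0,-0.02],[0,0,-0.055],[0,0,-0.09],[0.01,0.01,-0.114],[0.03,0.031,-0.114],[0.055,0.057,-0.114],[0.08,0.083,-0.114],[0.105,0.11,-0.114],[0.128,0.135,-0.114],[0.141,0.148,-0.114],[0.141,0.148,-0.114],[0.141,0.148,-0.114]], "twist": [0,0,0,0,0,0,0,0,-0.5,-0.7,-0.7,-0.7]}}

```text
t: 6.28
tcp_pos: [0.5811, 0.3639, 0.2501]
ee_rot: [[-0.566, 0.824, -0.0], [0.824, 0.566, -0.002], [-0.001, -0.001, -1.0]]
ft_force: [-0.1, -0.1, -1.4]
finger_gap: 0.0442
grasp_force: 8.0
```

Run:
```python
from h import *
o=arm.observe();m=arm.camera_model("wrist");im=arm.camera("wrist")
cv2.imwrite("pics/w2.png",im[:,:,::-1]);print(o["tcp_pos"],o["finger_gap"],o["grasp_force"],o["joint_pos"])
import json;json.dump({k:np.asarray(v).tolist() for k,v in m.items()},open("w2.json","w"))
```

```text
[0.58114152 0.36387056 0.25009861] 0.04424139670365555 7.999936491250992 [-14.81942663  41.10994606 -37.90564606  76.41698698  25.34568365
  70.97757663 -19.55589993]
```

View pics/w2.png

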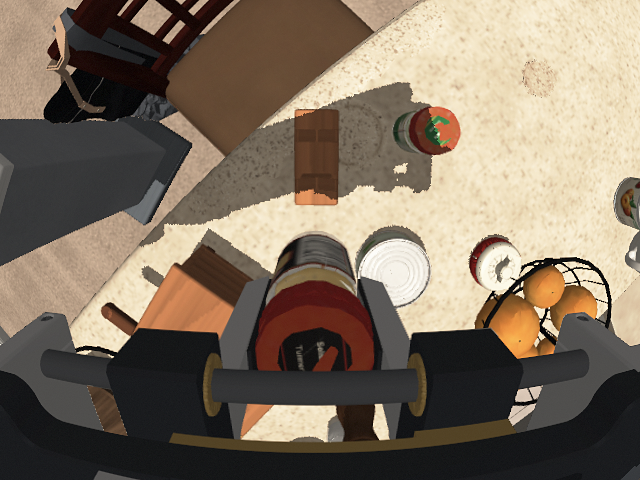

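Run:
```python
from h import *;import json
m=json.load(open("w2.json"))
C=np.array([fish(m,*p,.01) for p in((295,109.5),(338,110),(338.5,206),(294,204))]);print(C.round(4),C.mean(0))
v=C[0]+C[1]-C[2]-C[3];print(np.degrees(np.arctan2(v[1],v[0])))
o=arm.observe();R=o["ee_rot"];print("centre in tool", R.T@(C.mean(0)-o["tcp_pos"]))
print("finger mid px ray check (pads symmetric)")
```

```text
[[0.4992 0.4452 0.01  ]
 [0.5389 0.4718 0.01  ]
 [0.6019 0.3824 0.01  ]
 [0.5586 0.3555 0.01  ]] [0.54963517 0.41373905 0.01      ]
124.35506135646821
centre in tool [0.05955309 0.00240482 0.24024167]
finger mid px ray check (pads symmetric)
```

>>> {"fn": "apply_moves", "kwargs": {"slide": [[0,0.002,0.03],[0,0.002,0.07],[0,0.002,0.11],[0,0.002,0.14],[0,0.002,0.16],[0,0.002,0.172],[0,0.002,0.172],[0,0.002,0.172]], "twist": [0,0,0,0,0,0,0,0]}}

```text
t: 7.32
tcp_pos: [0.5834, 0.367, 0.0797]
ee_rot: [[-0.567, 0.824, 0.002], [0.824, 0.567, 0.001], [0.0, 0.002, -1.0]]
ft_force: [-1.1, -0.5, -1.4]
finger_gap: 0.0438
grasp_force: 8.0
```

>>> {"fn": "apply_moves", "kwargs": {"slide": [[0.005,0,0],[0.008,0,0],[0.011,0,0],[0.014,0,0],[0.017,0,0],[0.02,0,0],[0.023,0,0],[0.026,0,0],[0.029,0,0],[0.032,0,0],[0.035,0,0]], "twist": [0,0,0,0,0,0,0,0,0,0,0], "squeeze": 6}}

```text
t: 8.7
tcp_pos: [0.5627, 0.3952, 0.0784]
ee_rot: [[-0.567, 0.824, -0.0], [0.824, 0.567, -0.0], [-0.0, -0.0, -1.0]]
ft_force: [0.6, -1.0, -1.1]
finger_gap: 0.0442
grasp_force: 6.0
```

Run:
```python
from h import *
a=arm.camera("scene")[:,:,::-1];b=arm.camera("wrist")[:,:,::-1]
cv2.imwrite("pics/m1.png",np.hstack([cv2.resize(a[280:430,180:330],(400,400)),cv2.resize(b[100:400,170:470],(400,400))]))
```

```text
(no output)
```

View pics/m1.png

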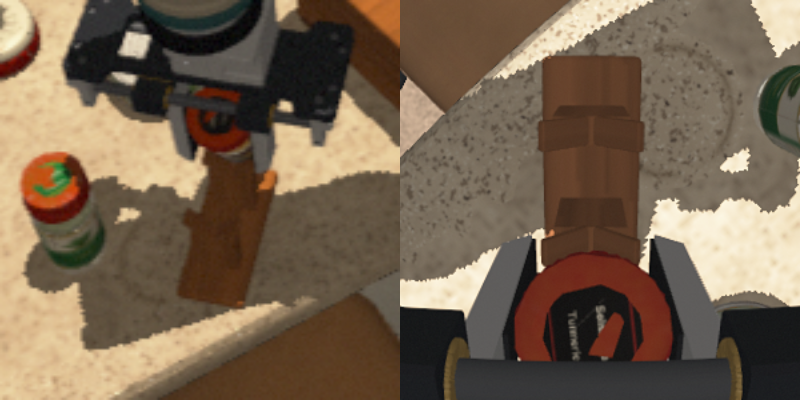

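>>> {"fn": "apply_moves", "kwargs": {"slide": [[0.004,0,0],[0.008,0,0],[0.012,0,0],[0.016,0,0],[0.02,0,0],[0.024,0,0.001],[0.0275,0,0.003],[0.0275,0,0.006],[0.0275,0,0.009],[0.0275,0,0.011],[0.0275,0,0.012],[0.0275,0,0.012]], "twist": [0,0,0,0,0,0,0,0,0,0,0,0]}}

```text
t: 10.3
tcp_pos: [0.5474, 0.4176, 0.0664]
ee_rot: [[-0.567, 0.824, -0.0], [0.824, 0.567, -0.0], [-0.0, -0.0, -1.0]]
ft_force: [-1.3, -1.2, -0.8]
finger_gap: 0.0446
grasp_force: 6.0
```

Run:
```python
from h import *
a=arm.camera("scene")[:,:,::-1];b=arm.camera("wrist")[:,:,::-1]
cv2.imwrite("pics/m2.png",np.hstack([cv2.resize(a[270:420,180:330],(400,400)),cv2.resize(b[100:400,170:470],(400,400))]))
o=arm.observe();print(o["tcp_pos"],o["ft_force"],o["finger_gap"])
```

```text
[0.54738907 0.41757844 0.06639058] [-0.79487114 -0.70255743  0.02489056] 0.044248427200624246
```

View pics/m2.png

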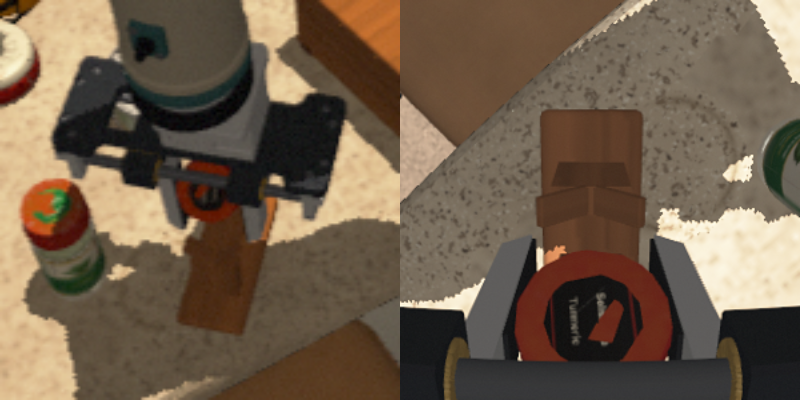

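Run:
```python
from h import *
a=arm.camera("scene")[:,:,::-1];b=arm.camera("wrist")[:,:,::-1]
k=lambda i,w,h:cv2.resize(i,(w,h),interpolation=cv2.INTER_CUBIC)
cv2.imwrite("pics/m3.png",np.hstack([k(a[310:380,220:290],400,400),k(b[230:390,235:395],400,400)]))
cv2.imwrite("pics/wfull.png",b)
m=arm.camera_model("scene");print("scene cam at",-m["R"].T@m["t"])
```

```text
scene cam at [0.15452647 0.65166093 0.93541062]
```

View pics/m3.png

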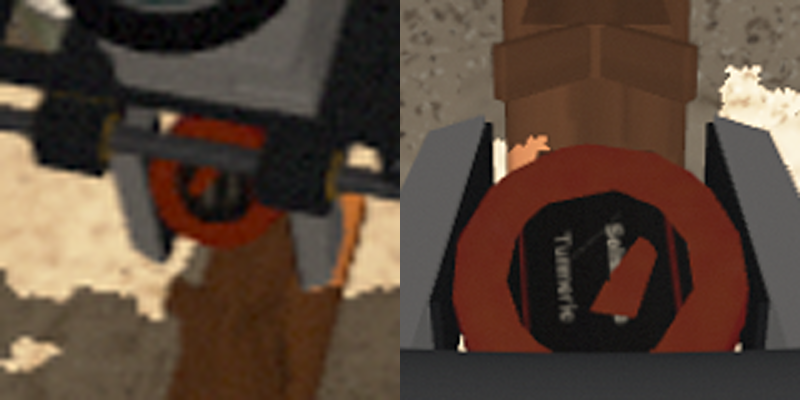

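>>> {"fn": "apply_moves", "kwargs": {"slide": [[0.002,0,0.001],[0.0035,0,0.003],[0.0035,0,0.005],[0.0035,0,0.007],[0.0035,0,0.009],[0.0035,0,0.011],[0.0035,0,0.013],[0.0035,0,0.015],[0.0035,0,0.015]], "twist": [0,0,0,0,0,0,0,0,0]}}

```text
t: 11.62
tcp_pos: [0.5453, 0.4206, 0.0512]
ee_rot: [[-0.567, 0.824, -0.0], [0.824, 0.567, -0.0], [-0.0, -0.0, -1.0]]
ft_force: [-1.1, -0.7, 0.3]
finger_gap: 0.0447
grasp_force: 6.0
```

```bash
cat > cap.py <<'E'
from h import *
b=arm.camera("wrist");hsv=cv2.cvtColor(b,cv2.COLOR_RGB2HSV)
k=cv2.inRange(hsv,(0,170,60),(6,255,255));k[:,:235]=0;k[:,395:]=0;k[:180]=0;k[375:]=0
ys,xs=np.nonzero(k);print("red rows",ys.min(),ys.max(),"cols",xs.min(),xs.max(),len(ys))
r=[(y,int((k[y]>0).sum())) for y in range(200,370,10)];print(r)
cv2.imwrite("pics/cap_latest.png",b[:,:,::-1])
o=arm.observe();print(o["tcp_pos"],o["ft_force"],o["moment"],o["finger_gap"])
E
python3 cap.py
```

```text
red rows 290 370 cols 256 373 4686
[(200, 0), (210, 0), (220, 0), (230, 0), (240, 0), (250, 0), (260, 0), (270, 0), (280, 0), (290, 4), (300, 71), (310, 50), (320, 45), (330, 55), (340, 55), (350, 38), (360, 64)]
[0.54541705 0.4205388  0.05133288] [-1.48052769 -0.41026651 -0.33950732] [-0.1820385   0.13135642 -0.03021998] 0.04421891671863831
```

Run:
```python
import cv2,numpy as np
a=cv2.imread("pics/wfull.png");b=cv2.imread("pics/cap_latest.png");w=cv2.imread("pics/w2.png")
def ring(i,n):
    h=cv2.cvtColor(i,cv2.COLOR_BGR2HSV);k=cv2.inRange(h,(0,120,50),(10,255,255))|cv2.inRange(h,(172,120,50),(180,255,255));k[:,:240]=0;k[:,392:]=0;k[:230]=0;k[372:]=0
    c=max(cv2.findContours(k,cv2.RETR_EXTERNAL,cv2.CHAIN_APPROX_NONE)[0],key=cv2.contourArea)
    print(n,"bbox",cv2.boundingRect(c));
    for y in range(275,372,8):
        xs=np.nonzero(k[y])[0]
        if len(xs):print((y,xs.min(),xs.max()),end=" ")
    g=cv2.cvtColor(i,cv2.COLOR_BGR2GRAY);print("\ncol316",g[270:372:4,316])
for i,n in((w,"w2"),(a,"m2"),(b,"now")):ring(i,n)
p=[cv2.cvtColor(i,cv2.COLOR_BGR2GRAY).astype(np.float32)[290:368,258:374] for i in(a,b)]
print(cv2.phaseCorrelate(p[0],p[1]))
o=np.hstack([i[200:400,220:410] for i in(w,a,b)]);cv2.imwrite("pics/cmp.png",cv2.resize(o,None,fx=1.4,fy=1.4))
```

```text
w2 bbox (255, 280, 119, 91)
(275, np.int64(280), np.int64(280)) (283, np.int64(242), np.int64(330)) (291, np.int64(280), np.int64(349)) (299, np.int64(271), np.int64(358)) (307, np.int64(265), np.int64(363)) (315, np.int64(262), np.int64(368)) (323, np.int64(259), np.int64(370)) (331, np.int64(258), np.int64(371)) (339, np.int64(256), np.int64(372)) (347, np.int64(255), np.int64(373)) (355, np.int64(256), np.int64(373)) (363, np.int64(257), np.int64(373)) 
col316 [104 109 106  37  38  39  38  38  38  49  54  55  57  57  56  17  15  20
  26  20  22  14  18  19  59  56]
m2 bbox (256, 287, 119, 84)
(291, np.int64(292), np.int64(338)) (299, np.int64(278), np.int64(351)) (307, np.int64(269), np.int64(360)) (315, np.int64(264), np.int64(365)) (323, np.int64(259), np.int64(370)) (331, np.int64(257), np.int64(372)) (339, np.int64(257), np.int64(373)) (347, np.int64(256), np.int64(374)) (355, np.int64(257), np.int64(373)) (363, np.int64(260), np.int64(370)) 
col316 [66 66 66 64 67 55 58 58 57 48 17 20 21 37 17 18 18 19 21 62 59 64 18 15
 19 22]
now bbox (256, 290, 118, 81)
(275, np.int64(334), np.int64(334)) (283, np.int64(269), np.int64(287)) (291, np.int64(299), np.int64(350)) (299, np.int64(279), np.int64(350)) (307, np.int64(270), np.int64(359)) (315, np.int64(264), np.int64(365)) (323, np.int64(259), np.int64(370)) (331, np.int64(258), np.int64(372)) (339, np.int64(256), np.int64(373)) (347, np.int64(257), np.int64(373)) (355, np.int64(257), np.int64(372)) (363, np.int64(259), np.int64(371)) 
col316 [58 58 67 65 68 64 54 53 55 28 19 19 35 16 17 18 18 58 57 59 19 20 21 13
 55 55]
((-0.20779233639783, 0.04065435808924178), 0.4650735064347585)
```

View pics/cmp.png

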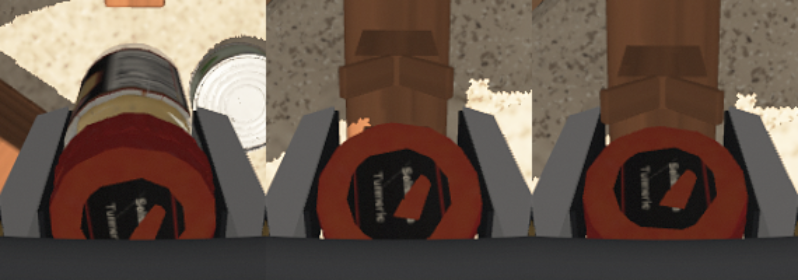

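>>> {"fn": "apply_moves", "kwargs": {"slide": [[0,0,-0.005],[0,0,-0.012],[0,0,-0.019],[0,0,-0.026],[0.003,0,-0.026],[0.007,0,-0.026],[0.011,0,-0.026],[0.015,0,-0.026],[0.02,0,-0.026],[0.025,0,-0.026],[0.03,0,-0.026],[0.033,0,-0.026]], "twist": [0,0,0,0,0,0,0,0,0,0,0,0]}}

```text
t: 13.18
tcp_pos: [0.5263, 0.4484, 0.0775]
ee_rot: [[-0.567, 0.824, -0.0], [0.824, 0.567, 0.0], [0.0, 0.0, -1.0]]
ft_force: [0.1, 0.8, -0.4]
finger_gap: 0.0444
grasp_force: 6.0
```

```bash
python3 cap.py
python3 - <<'E'
import cv2,numpy as np
b=cv2.imread("pics/cap_latest.png");g=cv2.cvtColor(b,cv2.COLOR_BGR2GRAY);print(g[250:372:4,316], g[250:372:4,300])
print(b[250:372:6,316].tolist())
E
```

```text
red rows 289 370 cols 256 373 4724
[(200, 0), (210, 0), (220, 0), (230, 0), (240, 0), (250, 0), (260, 0), (270, 0), (280, 0), (290, 22), (300, 71), (310, 48), (320, 46), (330, 55), (340, 62), (350, 45), (360, 57)]
[0.52606006 0.44873421 0.07756192] [ 0.2669514   0.46435526 -1.31428816] [ 0.04381189 -0.13857917 -0.03076064] 0.04384678765936821
[67 68 68 68 68 60 57 56 57 55 53 55 56 55 21 20 19 27 19 15 20 17 37 57
 57 17 16 16 18 48 55] [74 72 72 72 71 55 49 49 50 50 52 53 54 54 56 20 17 17 72 31 71 83 98 62
 65 76 17 17 18 54 54]
[[41, 60, 92], [40, 61, 91], [40, 61, 92], [41, 62, 92], [33, 51, 78], [35, 52, 78], [33, 49, 75], [22, 34, 97], [23, 40, 100], [23, 38, 101], [19, 19, 21], [16, 16, 17], [18, 19, 19], [17, 18, 19], [18, 16, 17], [26, 43, 106], [25, 41, 102], [16, 15, 14], [15, 16, 16], [18, 16, 16], [26, 40, 95]]
```

>>> {"fn": "apply_moves", "kwargs": {"slide": [[-0.008,0,0],[-0.018,0,0],[-0.028,0,0],[-0.033,0,0],[-0.033,0,0.006],[-0.033,0,0.012],[-0.033,0,0.018],[-0.033,0,0.023],[-0.033,0,0.026],[-0.033,0,0.029],[-0.033,0,0.032],[-0.033,0,0.034]], "twist": [0,0,0,0,0,0,0,0,0,0,0,0]}}

```text
t: 14.72
tcp_pos: [0.5451, 0.4209, 0.0434]
ee_rot: [[-0.567, 0.824, -0.0], [0.824, 0.567, 0.0], [0.0, -0.0, -1.0]]
ft_force: [-3.5, -0.7, 1.7]
finger_gap: 0.0443
grasp_force: 6.0
```

```bash
cat >> cap.py <<'E'
h=cv2.cvtColor(b,cv2.COLOR_RGB2HSV);R=cv2.inRange(h,(0,120,50),(10,255,255))
for x in(300,316,330):
    c=R[260:372,x]>0;e=np.nonzero(np.diff(c.astype(int)))[0]+261;print(x,e)
E
python3 cap.py
```

```text
red rows 293 370 cols 256 373 4874
[(200, 0), (210, 0), (220, 0), (230, 0), (240, 0), (250, 0), (260, 0), (270, 0), (280, 0), (290, 0), (300, 61), (310, 49), (320, 45), (330, 56), (340, 53), (350, 60), (360, 107)]
[0.54505571 0.4207241  0.04314454] [-3.15269155 -0.85818184  1.29282942] [-0.17402268  0.28725632 -0.03408962] 0.04423762627674146
300 [294 308 355 371]
316 [293 306 333 343 357 371]
330 [295 309 320 341 356 371]
```

>>> {"fn": "apply_moves", "kwargs": {"slide": [[0,0,0.002],[0,0,0.003],[0,0,0.003]], "twist": [0,0,0]}}

```text
t: 15.15
tcp_pos: [0.5452, 0.4208, 0.0404]
ee_rot: [[-0.567, 0.824, -0.0], [0.824, 0.567, 0.0], [0.0, -0.0, -1.0]]
ft_force: [-2.7, 0.8, 1.9]
finger_gap: 0.0447
grasp_force: 6.0
```

>>> {"fn": "apply_moves", "kwargs": {"slide": [[0,0,0],[0,0,0],[0,0,-0.008],[0,0,-0.018],[0,0,-0.028],[0,0,-0.037],[0.005,0,-0.037],[0.012,0,-0.037],[0.019,0,-0.037],[0.026,0,-0.037],[0.032,0,-0.037],[0.032,0,-0.037]], "twist": [0,0,0,0,0,0,0,0,0,0,0,0], "squeeze": 25}}

```text
t: 16.65
tcp_pos: [0.5265, 0.4479, 0.0775]
ee_rot: [[-0.568, 0.823, -0.0], [0.823, 0.568, 0.0], [0.0, -0.0, -1.0]]
ft_force: [-0.4, 0.1, -1.2]
finger_gap: 0.0439
grasp_force: 25.0
```

```bash
python3 cap.py
```

```text
red rows 294 370 cols 257 373 4924
[(200, 0), (210, 0), (220, 0), (230, 0), (240, 0), (250, 0), (260, 0), (270, 0), (280, 0), (290, 0), (300, 58), (310, 48), (320, 46), (330, 60), (340, 50), (350, 61), (360, 110)]
[0.52705691 0.44728138 0.07745259] [-0.49738535 -0.17536918 -0.7453928 ] [ 0.05310321 -0.09778139  0.0012304 ] 0.04421155647372943
300 [274 275 294 308 353 371]
316 [294 307 332 341 354 371]
330 [296 309 319 339 354 371]
```

>>> {"fn": "apply_moves", "kwargs": {"slide": [[0.002,0,0.004],[0.002,0,0.008],[0.002,0,0.012],[0.002,0,0.016],[0.002,0,0.02],[0.002,0,0.023],[0.002,0,0.026],[0.002,0,0.029],[0.002,0,0.031],[0.002,0,0.033],[0.002,0,0.033]], "twist": [0,0,0,0,0,0,0,0,0,0,0], "squeeze": 6}}

```text
t: 18.08
tcp_pos: [0.5261, 0.4487, 0.0443]
ee_rot: [[-0.567, 0.824, 0.0], [0.824, 0.567, -0.0], [-0.0, -0.0, -1.0]]
ft_force: [-0.7, -0.7, -0.5]
finger_gap: 0.0442
grasp_force: 6.0
```

```bash
python3 cap.py
```

```text
red rows 296 370 cols 257 373 5186
[(200, 0), (210, 0), (220, 0), (230, 0), (240, 0), (250, 0), (260, 0), (270, 0), (280, 0), (290, 0), (300, 57), (310, 45), (320, 50), (330, 61), (340, 43), (350, 113), (360, 114)]
[0.52614363 0.44869603 0.04445369] [-1.38822607 -0.07417198 -0.4873942 ] [-0.09235465  0.08009256 -0.07317643] 0.04457578081124411
300 [296 308 348 371]
316 [287 288 295 306 328 337 349 371]
330 [297 308 318 335 349 371]
```

>>> {"fn": "apply_moves", "kwargs": {"slide": [[0,0,0.002],[0,0,0.004],[0,0,0.006],[0,0,0.006]], "twist": [0,0,0,0]}}

```text
t: 18.62
tcp_pos: [0.5261, 0.4487, 0.0382]
ee_rot: [[-0.567, 0.824, -0.0], [0.824, 0.567, -0.0], [-0.0, -0.0, -1.0]]
ft_force: [-1.6, -1.2, 0.2]
finger_gap: 0.0443
grasp_force: 6.0
```

```bash
python3 cap.py
```

```text
red rows 298 370 cols 257 372 5141
[(200, 0), (210, 0), (220, 0), (230, 0), (240, 0), (250, 0), (260, 0), (270, 0), (280, 0), (290, 0), (300, 43), (310, 44), (320, 49), (330, 43), (340, 54), (350, 103), (360, 115)]
[0.52610862 0.44864362 0.03834582] [-1.51713977  0.0716887  -0.68146844] [-0.05013677  0.03666686 -0.03299733] 0.044364083556530313
300 [298 308 344 371]
316 [289 290 297 307 326 335 345 371]
330 [299 309 317 332 345 371]
```

>>> {"fn": "apply_moves", "kwargs": {"slide": [[0,0,0.002],[0,0,0.004],[0,0,0.005],[0,0,0.005]], "twist": [0,0,0,0]}}

```text
t: 19.18
tcp_pos: [0.526, 0.4487, 0.0334]
ee_rot: [[-0.567, 0.824, -0.0], [0.824, 0.567, -0.0], [-0.0, -0.0, -1.0]]
ft_force: [-1.6, 0.8, 0.5]
finger_gap: 0.0445
grasp_force: 6.0
```

```bash
python3 cap.py
```

```text
red rows 300 370 cols 257 372 5301
[(200, 0), (210, 0), (220, 0), (230, 0), (240, 0), (250, 0), (260, 0), (270, 0), (280, 0), (290, 0), (300, 21), (310, 44), (320, 51), (330, 40), (340, 76), (350, 110), (360, 114)]
[0.52603653 0.44873407 0.03342828] [-1.93689352  0.89938801 -0.55609439] [ 0.04402056  0.16881205 -0.02616898] 0.04444554101593018
300 [300 309 340 371]
316 [299 308 325 332 342 371]
330 [301 309 317 330 341 371]
```

>>> {"fn": "apply_moves", "kwargs": {"slide": [[0,0,0.001],[0,0,0.001],[0,0,0.001]], "twist": [0,0,0], "squeeze": 3}}

```text
t: 19.6
tcp_pos: [0.5262, 0.4486, 0.0325]
ee_rot: [[-0.567, 0.824, 0.0], [0.824, 0.567, -0.0], [-0.0, 0.0, -1.0]]
ft_force: [-0.7, -0.6, 0.2]
finger_gap: 0.0445
grasp_force: 3.0
```

>>> {"fn": "apply_moves", "kwargs": {"slide": [[0,0,0],[0,0,0],[0,0,0],[0,0,0],[0,0,0]], "twist": [0,0,0,0,0], "fingers": 0.8}}

```text
t: 20.23
tcp_pos: [0.5261, 0.4487, 0.0325]
ee_rot: [[-0.567, 0.824, 0.0], [0.824, 0.567, 0.0], [-0.0, 0.0, -1.0]]
ft_force: [0.4, -0.3, -0.7]
finger_gap: 0.0753
grasp_force: 0.0
```

```bash
python3 cap.py
```

```text
red rows 299 370 cols 256 370 5528
[(200, 0), (210, 0), (220, 0), (230, 0), (240, 0), (250, 0), (260, 0), (270, 0), (280, 0), (290, 0), (300, 32), (310, 37), (320, 54), (330, 37), (340, 104), (350, 111), (360, 113)]
[0.52611566 0.44872833 0.03249713] [-0.92674849 -0.57377489 -1.28459676] [-0.06192505 -0.11840906  0.01859283] 0.07485387725467736
300 [298 307 336 371]
316 [294 295 299 306 320 328 337 371]
330 [300 308 314 323 336 371]
```

>>> {"fn": "apply_moves", "kwargs": {"slide": [[0,0,-0.02],[0,0,-0.06],[0,0,-0.11],[0,0,-0.16],[0,0,-0.2],[0,0,-0.2],[0,0,-0.2]], "twist": [0,0,0,0,0,0,0]}}

```text
t: 21.15
tcp_pos: [0.5259, 0.4483, 0.2327]
ee_rot: [[-0.567, 0.824, 0.0], [0.824, 0.567, -0.0], [-0.0, -0.0, -1.0]]
ft_force: [0.6, -0.5, -0.3]
finger_gap: 0.0751
grasp_force: 0.0
```

Run:
```python
from h import *;import json
o=arm.observe();m=arm.camera_model("wrist");b=arm.camera("wrist")[:,:,::-1];a=arm.camera("scene")[:,:,::-1]
json.dump({k:np.asarray(v).tolist() for k,v in m.items()},open("w3.json","w"))
cv2.imwrite("pics/w3.png",b);cv2.imwrite("pics/s3.png",a)
cv2.imwrite("pics/v3.png",np.hstack([cv2.resize(b[150:370,220:420],(400,440)),cv2.resize(a[310:410,220:310],(400,440))]))
print(o["tcp_pos"],o["t"])
```

```text
[0.52586978 0.44832976 0.23274343] 21.15
```

View pics/v3.png

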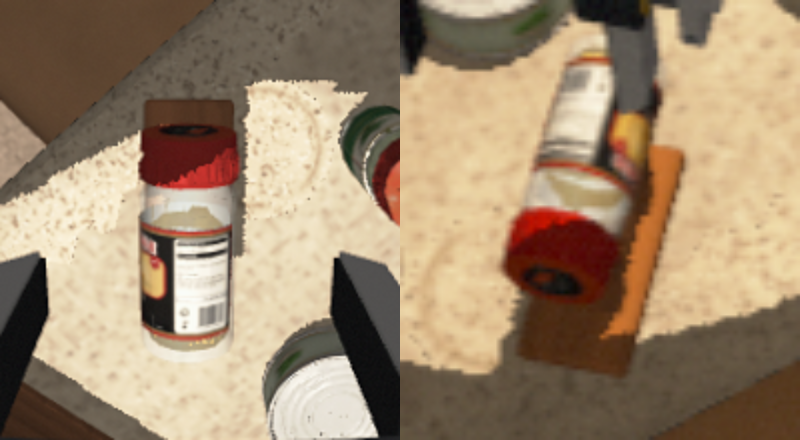

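Run:
```python
from h import *;import json
m=json.load(open("w3.json"));u=np.array([-.567,.824]);w=np.array([.824,.567]);c=np.array([.5496,.4137])
f=lambda x,y,z:fish(m,220+x/2,150+y/2,z)[:2]-c
for n,p in dict(capU=(187,137,.1075),capD=(187,123,.0625),tail=(187,362,.1065),capL=(140,165,.085),capR=(238,165,.085),bL=(143,340,.085),bR=(228,340,.085)).items():
    d=f(*p);print(n,"along",round(d@u*1000,1),"cross",round(d@w*1000,1))
```

```text
capU along 55.2 cross -0.4
capD along 52.6 cross -0.5
tail along -51.8 cross -0.5
capL along 37.5 cross -21.8
capR along 37.5 cross 22.7
bL along -51.4 cross -22.3
bR along -51.4 cross 19.7
```

Run:
```python
from h import *
for p in((411,300),(413,275),(437,340),(430,330)):
    for z in(.1,.15): print(p,z,onz("top",*p,z).round(3))
print("upper tier left", onz("top",440,280,.27).round(3),onz("scene",401,232,.13).round(3),onz("scene",421,180,.28).round(3))
plan([(.4558,.1512,.20,87.5)],step=.045,deg=6)
print(arm.observe()["joint_pos"])
```

```text
(411, 300) 0.1 [0.493 0.031 0.1  ]
(411, 300) 0.15 [0.489 0.041 0.15 ]
(413, 275) 0.1 [0.541 0.011 0.1  ]
(413, 275) 0.15 [0.534 0.022 0.15 ]
(437, 340) 0.1 [0.404 0.006 0.1  ]
(437, 340) 0.15 [0.403 0.018 0.15 ]
(430, 330) 0.1 [0.426 0.013 0.1  ]
(430, 330) 0.15 [0.424 0.025 0.15 ]
upper tier left [0.496 0.008 0.27 ] [0.528 0.041 0.13 ] [0.515 0.027 0.28 ]
yaw0 34.53 p0 [0.5256 0.4479 0.2313] t 21.25 9
[[-0.0228, -0.0251, 0.0036], [-0.0455, -0.0501, 0.0071], [-0.0683, -0.0752, 0.0107], [-0.0911, -0.1003, 0.0142], [-0.1138, -0.1253, 0.0178], [-0.1366, -0.1504, 0.0213], [-0.1593, -0.1755, 0.0249], [-0.1821, -0.2005, 0.0284], [-0.2049, -0.2256, 0.032]]
[-5.9, -11.8, -17.7, -23.5, -29.4, -35.3, -41.2, -47.1, -53.0]
[-23.72095008  42.3208865  -36.96021249  76.86563535  25.63934422
  69.2844845  -27.97983355]
```

>>> {"fn": "apply_moves", "kwargs": {"slide": [[-0.015,-0.015,0],[-0.045,-0.05,0],[-0.068,-0.075,0],[-0.091,-0.1,0],[-0.114,-0.125,0.01],[-0.137,-0.15,0.015],[-0.159,-0.175,0.02],[-0.182,-0.2,0.028],[-0.205,-0.226,0.032],[-0.205,-0.226,0.032],[-0.205,-0.226,0.032]], "twist": [-4,-10,-16,-22,-28,-35,-41,-47,-53,-53,-53], "fingers": 0.6}}

```text
t: 22.62
tcp_pos: [0.4561, 0.1524, 0.2003]
ee_rot: [[-0.999, 0.044, -0.0], [0.044, 0.999, 0.001], [0.0, 0.001, -1.0]]
ft_force: [0.3, 1.2, 0.4]
finger_gap: 0.0566
grasp_force: 0.0
```

Run:
```python
from h import *
o=arm.observe();m=arm.camera_model("wrist");b=arm.camera("wrist")
cv2.imwrite("pics/w4.png",b[:,:,::-1]);print(o["joint_pos"])
R=o["ee_rot"];p=o["tcp_pos"]
# dark brown tongue: classify pixels whose ray meets z=.097 in front of the lid edge
h=cv2.cvtColor(b,cv2.COLOR_RGB2HSV)
d=np.array([.999,-.0434]);n=np.array([.0434,.999]);e=np.array([.4815,.1500])
for s in (8,16,24,32,40):
    row=[]
    for y in np.arange(-30,31,3):
        q=np.r_[e-d*s/1000+n*y/1000,.097]
        a=np.array(m["R"])@q+m["t"];th=np.arctan2(np.hypot(*a[:2]),a[2]);k=m["fx"]*th/np.hypot(*a[:2])
        u,v=int(round(m["cx"]+a[0]*k)),int(round(m["cy"]+a[1]*k))
        row.append(tuple(int(c) for c in b[v,u]) if 0<=v<480 and 0<=u<640 else None)
    print(s,[r[0] if r else -1 for r in row],[r[2] if r else -1 for r in row],(u,v))
plan([(.4558,.1512,.077,87.5)])
```

```text
[ 15.79251588  31.60369653 -55.60081546 112.56281374  32.65867562
  53.07588571  31.00646751]
8 [69, 69, 68, 68, 68, 68, 67, 61, 54, 55, 55, 54, 50, 63, 70, 70, 70, 70, 69, 70, 70] [31, 32, 32, 32, 30, 31, 30, 29, 25, 27, 24, 25, 23, 29, 32, 30, 33, 32, 31, 30, 32] (350, 262)
16 [75, 76, 73, 75, 76, 77, 77, 66, 55, 55, 55, 54, 50, 60, 77, 78, 77, 78, 79, 79, 78] [34, 34, 32, 34, 34, 34, 35, 30, 23, 26, 25, 26, 24, 28, 34, 34, 33, 36, 35, 36, 36] (350, 252)
24 [123, 126, 125, 118, 119, 123, 116, 90, 56, 56, 55, 54, 49, 90, 125, 125, 128, 130, 127, 117, 119] [95, 98, 98, 90, 92, 94, 90, 67, 26, 25, 25, 24, 21, 66, 97, 97, 100, 102, 98, 90, 92] (350, 242)
32 [247, 249, 251, 251, 252, 229, 125, 93, 57, 54, 53, 52, 50, 91, 120, 121, 125, 125, 123, 123, 121] [208, 218, 219, 223, 225, 173, 97, 69, 29, 25, 24, 23, 25, 66, 91, 93, 97, 96, 94, 95, 93] (351, 233)
40 [249, 251, 236, 249, 251, 231, 128, 96, 58, 56, 55, 55, 55, 95, 124, 120, 124, 123, 119, 116, 117] [212, 222, 182, 216, 221, 177, 101, 71, 30, 26, 24, 25, 25, 69, 94, 91, 95, 94, 90, 87, 89] (351, 223)
yaw0 87.52 p0 [0.4562 0.1529 0.2005] t 22.68 3
[[0.0001, -0.0006, 0.0412], [0.0002, -0.0013, 0.0823], [0.0004, -0.0019, 0.1235]]
[0.0, 0.0, 0.0]
```

>>> {"fn": "apply_moves", "kwargs": {"slide": [[0,-0.0015,0.035],[0,-0.0015,0.075],[0,-0.0015,0.105],[0,-0.0015,0.1235],[0,-0.0015,0.1235],[0,-0.0015,0.1235]], "twist": [0,0,0,0,0,0]}}

```text
t: 23.42
tcp_pos: [0.4564, 0.1515, 0.0776]
ee_rot: [[-0.999, 0.042, 0.001], [0.042, 0.999, 0.001], [-0.001, 0.001, -1.0]]
ft_force: [0.8, 0.2, 0.3]
finger_gap: 0.0562
grasp_force: 0.0
```

>>> {"fn": "apply_moves", "kwargs": {"slide": [[0,0,0],[0,0,0],[0,0,0],[0,0,0],[0,0,0],[0,0,0],[0,0,0]], "twist": [0,0,0,0,0,0,0], "fingers": 0, "squeeze": 12}}

```text
t: 24.3
tcp_pos: [0.4561, 0.1511, 0.0771]
ee_rot: [[-0.999, 0.043, 0.0], [0.043, 0.999, 0.001], [-0.0, 0.001, -1.0]]
ft_force: [-0.3, 2.6, -0.7]
finger_gap: 0.0175
grasp_force: 12.0
```

Run:
```python
import numpy as np
# lid grip: hinge distance for grip at measured x printed; table of slides (tool x = -chest x, z down)
R=np.hypot(.203,.006);a0=np.arctan2(.006,.203)
for a in (2,6,10,14,18,22,26,30,34,38,42,45):
    t=np.radians(a)+a0;print([round(-(R*np.cos(a0)-R*np.cos(t)),4),0,round(-(R*np.sin(t)-.006),4)],end=", ")
```

```text
[np.float64(-0.0003), 0, np.float64(-0.0071)], [np.float64(-0.0017), 0, np.float64(-0.0212)], [np.float64(-0.0041), 0, np.float64(-0.0352)], [np.float64(-0.0075), 0, np.float64(-0.0489)], [np.float64(-0.0118), 0, np.float64(-0.0624)], [np.float64(-0.017), 0, np.float64(-0.0756)], [np.float64(-0.0232), 0, np.float64(-0.0884)], [np.float64(-0.0302), 0, np.float64(-0.1007)], [np.float64(-0.0381), 0, np.float64(-0.1125)], [np.float64(-0.0467), 0, np.float64(-0.1237)], [np.float64(-0.0562), 0, np.float64(-0.1343)], [np.float64(-0.0637), 0, np.float64(-0.1418)],
```

>>> {"fn": "apply_moves", "kwargs": {"slide": [[0,0,-0.007],[-0.001,0,-0.014],[-0.002,0,-0.021],[-0.003,0,-0.028],[-0.004,0,-0.035],[-0.0055,0,-0.042],[-0.0075,0,-0.049],[-0.0095,0,-0.0555],[-0.012,0,-0.0625],[-0.0145,0,-0.069],[-0.017,0,-0.0755],[-0.017,0,-0.0755]], "twist": [0,0,0,0,0,0,0,0,0,0,0,0]}}

```text
t: 25.8
tcp_pos: [0.4733, 0.1503, 0.1532]
ee_rot: [[-0.999, 0.043, 0.001], [0.043, 0.999, 0.002], [-0.001, 0.002, -1.0]]
ft_force: [1.1, 5.4, -1.6]
finger_gap: 0.0178
grasp_force: 12.0
```

Run:
```python
from h import *
a=arm.camera("top");cv2.imwrite("pics/t5.png",a[:,:,::-1]);o=arm.observe();print(o["tcp_pos"],o["ft_force"],o["moment"],o["finger_gap"],o["joint_pos"])
```

```text
[0.47316328 0.15035562 0.15302802] [ 0.98471001  5.77156735 -2.35744018] [ 1.32786504 -0.35916054 -0.00571622] 0.01826044237380138 [ 13.05817431  36.13427911 -51.50938775 113.45871218  37.80618625
  48.73090878  28.07935189]
```

>>> {"fn": "apply_moves", "kwargs": {"slide": [[-0.003,0.0003,-0.0065],[-0.006,0.0005,-0.013],[-0.0095,0.001,-0.019],[-0.013,0.001,-0.025],[-0.017,0.001,-0.031],[-0.021,0.001,-0.037],[-0.0253,0.001,-0.0427],[-0.0297,0.001,-0.0482],[-0.0345,0.001,-0.0537],[-0.0392,0.001,-0.0588],[-0.0443,0.001,-0.064],[-0.0467,0.001,-0.0663]], "twist": [0,0,0,0,0,0,0,0,0,0,0,0]}}

```text
t: 27.35
tcp_pos: [0.52, 0.1483, 0.219]
ee_rot: [[-0.999, 0.044, 0.0], [0.044, 0.999, -0.0], [-0.0, -0.0, -1.0]]
ft_force: [1.0, 3.1, -3.6]
finger_gap: 0.018
grasp_force: 12.0
```

>>> {"fn": "apply_moves", "kwargs": {"slide": [[0,0,0],[0,0,0],[0,0,0],[0,0,0]], "twist": [0,0,0,0]}}

```text
t: 27.85
tcp_pos: [0.5197, 0.1483, 0.2187]
ee_rot: [[-0.999, 0.043, 0.0], [0.043, 0.999, -0.0], [-0.0, -0.0, -1.0]]
ft_force: [-0.1, 2.2, -1.6]
finger_gap: 0.0179
grasp_force: 12.0
```

Run:
```python
from h import *
o=arm.observe();print(o["tcp_pos"],o["ft_force"],o["moment"],o["finger_gap"],o["grasp_force"],np.abs(o["joint_vel"]).max())
a=arm.camera("top");s=arm.camera("scene");cv2.imwrite("pics/t6.png",a[:,:,::-1]);cv2.imwrite("pics/s6.png",s[:,:,::-1])
# lid angle from grip position: hinge at (.657+,.085)
H=np.array([.4561+.203,.085])
g=np.array([o["tcp_pos"][0]+.0,o["tcp_pos"][2]+.014]);d=g-H
print("angle est",np.degrees(np.arctan2(d[1],-d[0]))-1.7,"radius",np.hypot(*d))
# jar unchanged? red cap & jar region compare with s3
r=cv2.imread("pics/s3.png")[:,:,::-1]
for n,i in(("before",r),("now",s)):
    h=cv2.cvtColor(np.ascontiguousarray(i),cv2.COLOR_RGB2HSV);k=cv2.inRange(h,(0,170,80),(8,255,255))[340:400,225:285];ys,xs=np.nonzero(k);print(n,len(xs),xs.mean()+225,ys.mean()+340)
```

```text
[0.5196637  0.14833039 0.21872336] [-0.12121738  2.18542503 -1.64077439] [ 0.51679899 -0.28297694 -0.01391646] 0.017850890853018348 11.999847998376936 0.06517577000578796
angle est 44.953025018094024 radius 0.20313707836517159
before 317 255.5993690851735 364.64668769716087
now 360 256.8027777777778 364.8333333333333
```

```bash
python3 -c "
from station import arm
print(arm.close_job())"
```

```text
the job is handed in; nothing more can be done
None
```

I handed the job in at about 28 s of the 67 s allowed. The spice jar lies let go in the cradle, about 1 mm off centre, and the fingers hold the lid at about 45 degrees. I worked that angle out from the arm's position and did not check it in a picture; the judging result was not shown.

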